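Throw the interlocked isolators of the coil bench

TASK

Switch on the coil bench: push all three levers of the isolator bank fully over to the far side and leave them there. A hidden interlock lets them go only one after another in an order that you must find by feel: try each gently with shut fingers, leave a lever that is blocked, never force one with more than 20 N, and do not disturb the other things on the bench.

Things in the scene. Friction and masses are not known exactly. Their poses are not given: they have to be found in the camera images.
- bank: Isolator bank: white closed housing, 150 mm deep (x), 310 wide (y), 90 high, fixed to the bench; place and yaw vary. Origin: centre of its underside; +x: far side (away from the robot, with round red and black terminals), +y: left. Three levers stand in slots in a row along its y, 75 mm apart, the middle one at y = 0. The hidden interlock order differs at each start.
- grip_left (a point): Centre of the blue round grip (24 mm diameter, 60 mm long along the lever) of the left lever; z axis along the lever to its free end, 30 mm further. It lies 85 mm along the lever from its pivot, which is at x = 0, y = +75 mm of the bank, 75 mm above the bench; hinge axis along the bank's y. Push it with shut fingers: squeezing it counts as force on it.
- grip_middle (a point): Centre of the yellow round grip (24 mm diameter, 60 mm long along the lever) of the middle lever; z axis along the lever to its free end, 30 mm further. It lies 85 mm along the lever from its pivot, which is at x = 0, y = 0 mm of the bank, 75 mm above the bench; hinge axis along the bank's y. Push it with shut fingers: squeezing it counts as force on it.
- grip_right (a point): Centre of the red round grip (24 mm diameter, 60 mm long along the lever) of the right lever; z axis along the lever to its free end, 30 mm further. It lies 85 mm along the lever from its pivot, which is at x = 0, y = -75 mm of the bank, 75 mm above the bench; hinge axis along the bank's y. Push it with shut fingers: squeezing it counts as force on it.
- lever_left (a joint): Lever angle (rad): 0 = off, leaning 0.475 from upright to the bank's -x side (the robot); 0.95 = rubber end stop, leaning 0.475 to the far side; thrown from 0.80. Stays where left. A free lever takes 2 to 4 N all the way. A blocked one stops firmly by 0.12 to 0.20 and takes far more than 8 N; it is freed once the lever before it in the order is past 0.80. Over 20 N on it is damage.
- lever_middle (a joint): Lever angle (rad): 0 = off, leaning 0.475 from upright to the bank's -x side (the robot); 0.95 = rubber end stop, leaning 0.475 to the far side; thrown from 0.80. Stays where left. A free lever takes 2 to 4 N all the way. A blocked one stops firmly by 0.12 to 0.20 and takes far more than 8 N; it is freed once the lever before it in the order is past 0.80. Over 20 N on it is damage.
- lever_right (a joint): Lever angle (rad): 0 = off, leaning 0.475 from upright to the bank's -x side (the robot); 0.95 = rubber end stop, leaning 0.475 to the far side; thrown from 0.80. Stays where left. A free lever takes 2 to 4 N all the way. A blocked one stops firmly by 0.12 to 0.20 and takes far more than 8 N; it is freed once the lever before it in the order is past 0.80. Over 20 N on it is damage.
- coil_a: Copper ring coil, 145 mm diameter, upright on a grey round foot of 80 mm, 228 mm high in all. Loose; to be left alone. Origin: centre of its underside.
- coil_b: Second copper ring coil, the same as the first. Loose; to be left alone. Origin: centre of its underside.
- meter: Black hand multimeter lying flat, 75 x 150 x 32 mm. Loose; to be left alone. Origin: centre of its underside.
- post: Steel post 145 mm high on a yellow 70 mm square foot. Loose; to be left alone. Origin: centre of its underside.
- adapter: Orange plug adapter, 30 x 22 x 26 mm, standing on the left end of the bank's deck. Loose; to be left alone. Origin: centre of its underside.
- weight: Brass weight with a neck, 38 mm diameter, 40 mm high, standing in front of the bank. Loose; to be left alone. Origin: centre of its underside.
- magnet: Red and blue bar magnet, 20 x 60 x 18 mm, lying behind the bank. Loose; to be left alone. Origin: centre of its underside.

How it is judged:
By the outcome, as a careful person would: the job done as asked, in the order asked, and still so for the second after the job is handed in, with the robot touching nothing.
It also fails if it takes over 61 s, if anything falls off the work surface, if the arm or the gripper's body presses on something with over 40 N, if the wrist force passes 120 N, or if a joint passes its speed limit or range.

ROBOT

A 7-joint arm with a two-finger parallel gripper is mounted at the origin on the work surface. World frame = base frame: x ahead of the robot, y to its left, z up, the work surface at z = 0. Lengths are in m, angles in rad, forces in N, time in s.
With the tool pointing down it reaches from about 0.4 to 0.75 m from the base axis. Payload 19.5 kg.
Tool frame: the origin (TCP) lies midway between the tips of the shut fingers; the grasp point (between the pads) lies 19 mm behind it (grasp_offset is the distance from the TCP to the grasp point, in m); z points along the fingers, y is the direction in which the jaws open and shut (so a half turn about z gives the same grasp; the last joint's range is limited). The gripper opens to 85 mm and grips with 20 to 120 N. Pads are 22 mm wide; open, the fingers measure 114 mm over their backs; the gripper's body (76 mm by 85 mm) begins 54 mm behind the grasp point. The pads swing forward as they close: fully open they stand 13 mm farther back than shut.
Start: joints at [1.264, 0.707, -0.028, 1.485, 0.022, 0.951, -0.075], TCP at [0.15, -0.555, 0.231] pointing down, gripper open.
Joint ranges: [-2.71, 2.71], [-0.32, 2.16], [-1.57, 1.52], [0, 2.45], [-1.46, 4.6], [0, 2.02], [-2.83, 2.83]. Speed limits (rad/s): [1.89, 1.89, 2.57, 2.57, 3.01, 3.01, 3.01].

INTERFACE

Orientations are given as a rotation vector (axis times angle).
In Python, from bench import get_state, snapshot, close_job, grasp_offset gives the robot as it stands.
- The arm moves only by the tool move_arm, never from a script. Its argument "targets" is a list of rows, each a list of 3 entries, a list of its own where there are three numbers: the shift along the tool's x, y, z in m, then the turn, a rotation vector about the tool's x, y, z in degrees, then the finger opening in m, from 0 to 0.0854. A call has 1 to 12 rows; each row is the pose to reach, as a shift and turn from the pose commanded when the call began, along the tool's axes at that moment; what a row does not reach only later rows make up. A row lasts 1/12 s, in which the tool goes at most 41.7 mm and 7.16 degrees, less where a joint would pass 70% of its speed; a pose out of reach is approached as far as the arm can. A call with a gripper value outside its range is refused whole. The fingers move at their own pace and stop on an object; the grip force is fixed at half the most. Time passes only in rows, so rows that repeat a pose let the fingers close. It gives the time, the measured TCP pose, the force and the opening at its end, in the units of the state.
- get_state(): the state, without advancing time (a new reading comes with each control period).
- snapshot(name): name is "scene" or "top" or "wrist"; returns a dict with "img" (480x640x3 uint8, blue, green, red), "vertical_fov" (degrees; the focal length in pixels is half the picture's height over the tangent of half this angle, whatever the lens; pixels are square), "cx", "cy" (the principal point, pixels), "R" (3x3) and "t" (3): a world point X has camera coordinates R X + t. Camera axes: x right, y down, z forward; pixel columns grow to the right and rows downward; lengths in m; the calibration is good to about 2 mm. A picture is of the moment at which its call begins. There is no depth.
- close_job(): hands the job in, once; it reports no verdict.
The state is a dict: "t": time; "q": joint angles; "joint_velocities": joint speeds; "joint_torque": joint torques, N m; "position": TCP position; "tcp_rot": TCP orientation; "ft_force": force on the tool from outside, world axes, zero at the start; "moment": the same for the moment, N m; "opening": finger opening in m.
Only numpy, scipy, OpenCV 4.12 (cv2) and the standard library are available. Lean on these libraries where they do the work, as an engineer would, in place of code of your own. Each camera call takes 0.05 s, during which the arm holds its last target.

## Working session

There is one attempt and no reset: what is moved stays moved. The work goes in short steps, Python scripts to look and compute and a tool call to move; the robot and the scene stay as the last step left them, time stands still between calls to the robot, and variables do not carry over. Pictures are saved under pics/ and viewed, and the job is handed in when it is done.

Besides the shell and the picture viewer there is one more tool, called after "Call:" in YAML: its name, and indented under it one key for each argument. move_arm: Moves the arm, as the interface text tells. Its arguments: {"type":"object","properties":{"targets":{"type":"array","items":{"type":"array"}}},"required":["targets"]}

```bash
mkdir -p pics; ls; python3 - <<'E'
from bench import *
import cv2
s=get_state();print({k:s[k] for k in('t','position','tcp_rot','ft_force','opening')})
for n in('scene','top','wrist'):
    d=snapshot(n);cv2.imwrite(f'pics/{n}0.png',d['img']);print(n,d['vertical_fov'],d['cx'],d['cy'],d['R'],d['t'])
E
```

```text
pics
{'t': 0.0, 'position': array([ 0.15041338, -0.55470702,  0.2308394 ]), 'tcp_rot': array([-3.11302950e+00, -4.14691077e-01,  3.19297577e-04]), 'ft_force': array([ 0.37352282, -0.12777842, -0.71705543]), 'opening': 0.08530944516814064}
scene 47.27530919837588 326.37548986259264 233.3098288490374 [[ 0.51408681  0.85773123  0.00344748]
 [ 0.51198503 -0.30363189 -0.80354154]
 [-0.6881759   0.41485517 -0.5952387 ]] [-0.31550129 -0.21077427  1.68816808]
top 47.99765463608734 320.31999728228504 245.91557549699837 [[-0.01642935 -0.99983305 -0.00799699]
 [-0.98101116  0.0176649  -0.19314515]
 [ 0.19325417  0.00467189 -0.9811376 ]] [0.03516905 0.59141395 1.42924823]
wrist 59.312990037055 323.33937410496645 241.52043384519408 [[ 0.2616737  -0.96515565 -0.00120315]
 [-0.92252925 -0.25048279  0.29359521]
 [-0.28366645 -0.07571621 -0.95592908]] [-0.57447914 -0.03881105  0.38058313]
```

View pics/scene0.png

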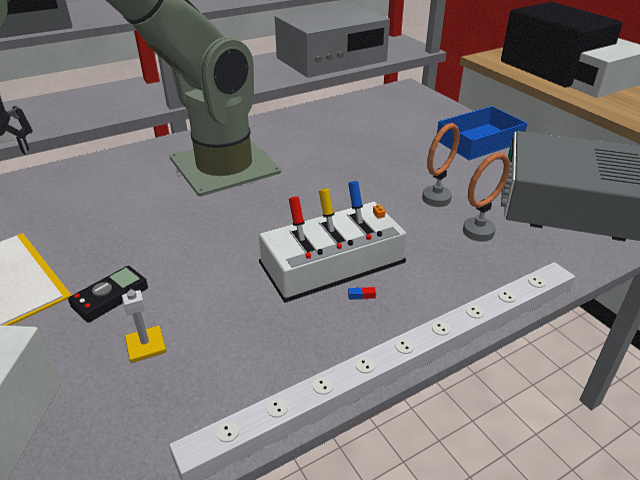

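View pics/top0.png

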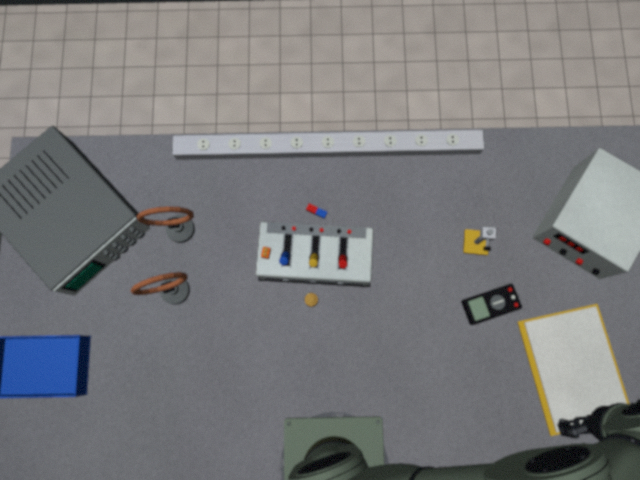

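The scene view shows red (296,210), yellow (326,202) and blue (355,195) grips leaning to the robot. In the top view they are at about (343,258), (314,260) and (285,258). The weight is at (311,300), the adapter at (265,253) and the post at (485,235).

```bash
cat > h.py <<'E'
import numpy as np,cv2
from bench import *
def K(d):
    f=240/np.tan(np.radians(d['vertical_fov']/2));return f,d['cx'],d['cy']
def ray(d,p):
    f,cx,cy=K(d);R=np.array(d['R']);t=np.array(d['t'])
    v=R.T@np.array([(p[0]-cx)/f,(p[1]-cy)/f,1]);return -R.T@t,v/np.linalg.norm(v)
def plane(d,p,z):
    o,v=ray(d,p);return o+v*(z-o[2])/v[2]
def tri(L):
    A=np.zeros((3,3));b=np.zeros(3)
    for d,p in L:
        o,v=ray(d,p);M=np.eye(3)-np.outer(v,v);A+=M;b+=M@o
    X=np.linalg.solve(A,b);return X,[np.linalg.norm((np.eye(3)-np.outer(v,v))@(X-o)) for o,v in (ray(d,p) for d,p in L)]
HS={'blue':(105,125),'yellow':(20,32),'red':(174,6)}
def blobs(d,c,roi):
    h=cv2.cvtColor(d['img'],cv2.COLOR_BGR2HSV).astype(int);a,b=HS[c];H=h[...,0]
    m=((H>=a)&(H<=b)) if a<b else ((H>=a)|(H<=b))
    m=m&(h[...,1]>150)&(h[...,2]>60);x0,y0,x1,y1=roi
    k=np.zeros_like(m);k[y0:y1,x0:x1]=1;m=(m&k).astype(np.uint8)
    n,l,s,c=cv2.connectedComponentsWithStats(m);i=1+np.argmax(s[1:,4]);ys,xs=np.where(l==i)
    P=np.c_[xs,ys].astype(float);mu=P.mean(0);ax=np.linalg.svd(P-mu,full_matrices=False)[2][0];q=(P-mu)@ax
    return mu,s[i].tolist(),mu+ax*q.min(),mu+ax*q.max()
E
python3 - <<'E'
from h import *
S=snapshot('scene');T=snapshot('top')
for c in HS:
    a=blobs(S,c,(270,170,372,240));b=blobs(T,c,(272,240,360,275))
    print(c,a[0],a[1],b[0],b[1],tri([(S,a[0]),(T,b[0])]))
im=T['img'];cv2.imwrite('pics/topz.png',cv2.resize(im[190:320,240:400],(800,650),interpolation=cv2.INTER_CUBIC)[:600])
im=S['img'];cv2.imwrite('pics/scz.png',cv2.resize(im[165:315,250:450],(800,600),interpolation=cv2.INTER_CUBIC))
# housing top in top view
h=cv2.cvtColor(T['img'],cv2.COLOR_BGR2HSV)
m=((h[...,2]>185)&(h[...,1]<40)).astype(np.uint8);k=np.zeros_like(m);k[205:295,245:385]=1
m=cv2.morphologyEx(m*k,cv2.MORPH_CLOSE,np.ones((25,25)))
c=max(cv2.findContours(m,0,2)[0],key=cv2.contourArea);bx=cv2.boxPoints(cv2.minAreaRect(c));print(bx)
for p in bx:print(plane(T,p,.09))
E
```

```text
blue [354.85306122 193.77142857] [349, 181, 13, 26, 245] [284.54117647 257.97647059] [280, 251, 9, 14, 85] (array([0.54354657, 0.11755415, 0.15356362]), [np.float64(0.0007486297344510027), np.float64(0.0007486297344509703)])
yellow [325.75968992 201.42248062] [319, 189, 14, 26, 258] [313.36363636 259.55844156] [310, 253, 7, 13, 77] (array([0.53772747, 0.04309728, 0.15405159]), [np.float64(0.0001693994062277084), np.float64(0.00016939940622780355)])
red [295.77186312 209.79087452] [289, 197, 14, 27, 263] [342.14285714 260.91666667] [339, 254, 7, 14, 84] (array([ 0.53272914, -0.03096947,  0.15382334]), [np.float64(0.00026384824266256047), np.float64(0.0002638482426625303)])
[[257.49796 274.4298 ]
 [259.31357 225.86217]
 [370.37332 230.01395]
 [368.5577  278.5816 ]]
[0.51096033 0.1939684  0.09      ]
[0.6441625  0.18983833 0.09      ]
[ 0.62708164 -0.11158206  0.09      ]
[ 0.49459842 -0.10219411  0.09      ]
```

View pics/topz.png

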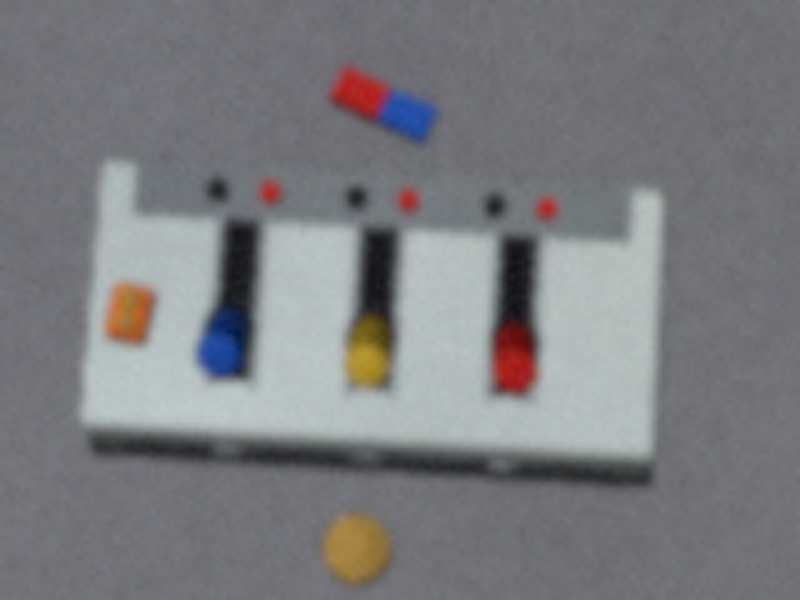

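View pics/scz.png

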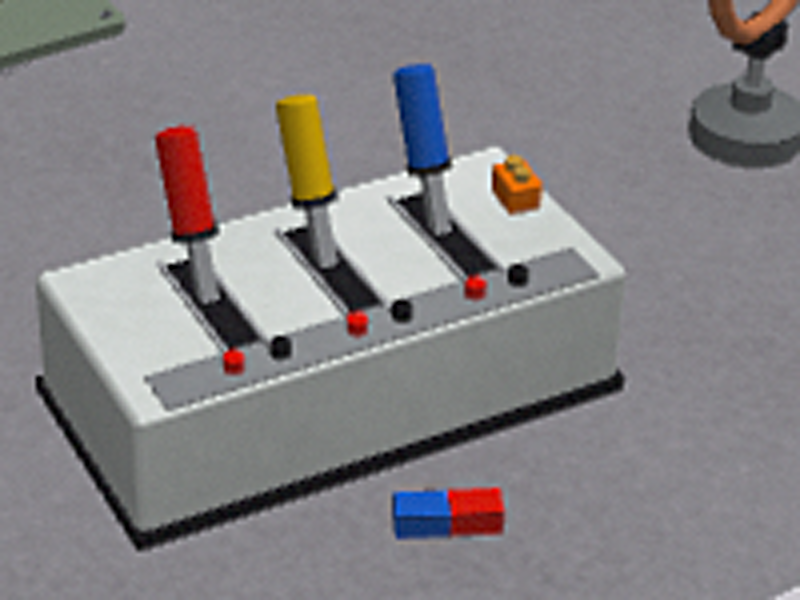

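```bash
cat >> h.py <<'E'
from scipy.spatial.transform import Rotation as Ro
YAW=-0.0727;O=np.array([.575,.0415]);BX=np.array([np.cos(YAW),np.sin(YAW)]);BY=np.array([-BX[1],BX[0]])
def b2w(x,y,z): return np.r_[O+x*BX+y*BY,z]
def w2b(p): d=np.array(p)[:2]-O;return np.array([d@BX,d@BY,p[2]])
RG=np.c_[np.r_[BX,0],np.r_[-(-BX[1]),-BX[0],0]*np.array([-1,1,1]) if 0 else np.cross([0,0,-1],np.r_[BX,0]),[0,0,-1]]
def rel(p):
    s=get_state();R=Ro.from_rotvec(s['tcp_rot']);d=R.inv().apply(np.array(p)-s['position'])
    r=(R.inv()*Ro.from_matrix(RG)).as_rotvec(degrees=True);return d.round(4),r.round(2)
E
python3 - <<'E'
from h import *
print(get_state()['t'],RG,w2b(get_state()['position']))
for p in [[.36,-.42,.27],[.44,-.25,.27],b2w(-.105,-.075,.26)]: print(p,rel(p))
T=snapshot('top');print('weight',plane(T,(311,300),.04),'adapter',plane(T,(265,253),.1),'post',plane(T,(490,234),.145))
E
```

```text
0.25 [[ 0.99735852 -0.07263598  0.        ]
 [-0.07263598 -0.99735852  0.        ]
 [ 0.         -0.         -1.        ]] [-0.38011004 -0.62561623  0.23109156]
[0.36, -0.42, 0.27] (array([ 0.2375, -0.0753, -0.0389]), array([-0.03,  0.  , 19.34]))
[0.44, -0.25, 0.27] (array([ 0.3592, -0.2185, -0.0388]), array([-0.03,  0.  , 19.34]))
[ 0.46482966 -0.02567511  0.26      ] (array([ 0.4419, -0.4285, -0.0287]), array([-0.03,  0.  , 19.34]))
weight [0.44496725 0.05306991 0.04      ] adapter [0.56697792 0.17301064 0.1       ] post [ 0.598368  -0.4167659  0.145    ]
```

Call:
move_arm:
  targets:
    - [[0.034, -0.011, -0.006], [0, 0, 3], 0]
    - [[0.068, -0.022, -0.012], [0, 0, 6], 0]
    - [[0.102, -0.032, -0.018], [0, 0, 9], 0]
    - [[0.136, -0.043, -0.024], [0, 0, 12], 0]
    - [[0.17, -0.054, -0.03], [0, 0, 15], 0]
    - [[0.204, -0.065, -0.036], [0, 0, 17], 0]
    - [[0.238, -0.075, -0.039], [0, 0, 19.3], 0]
    - [[0.262, -0.104, -0.039], [0, 0, 19.3], 0]
    - [[0.286, -0.133, -0.039], [0, 0, 19.3], 0]
    - [[0.31, -0.161, -0.039], [0, 0, 19.3], 0]
    - [[0.335, -0.19, -0.039], [0, 0, 19.3], 0]
    - [[0.359, -0.218, -0.039], [0, 0, 19.3], 0]

```text
t: 1.3
position: [0.4405, -0.2487, 0.2704]
tcp_rot: [-3.139, 0.113, -0.0]
ft_force: [1.5, -0.9, 0.7]
opening: -0.0
```

```bash
python3 - <<'E'
from h import *
s=get_state();print(s['t'],s['position'],s['ft_force'],s['opening'],rel(b2w(-.105,-.075,.26)))
E
```

```text
1.3 [ 0.44045918 -0.24867786  0.27037435] [ 1.48543937 -0.86441369  0.71840706] -3.967822560495263e-05 (array([ 0.0083, -0.2242,  0.0104]), array([-0.01, -0.01,  0.05]))
```

Call:
move_arm:
  targets:
    - [[0.001, -0.035, 0.0], [0, 0, 0], 0]
    - [[0.003, -0.07, 0.0], [0, 0, 0], 0]
    - [[0.004, -0.105, 0.0], [0, 0, 0], 0]
    - [[0.006, -0.14, 0.0], [0, 0, 0], 0]
    - [[0.007, -0.175, 0.0], [0, 0, 0], 0]
    - [[0.008, -0.205, 0.01], [0, 0, 0], 0]
    - [[0.008, -0.224, 0.03], [0, 0, 0], 0]
    - [[0.008, -0.224, 0.06], [0, 0, 0], 0]
    - [[0.008, -0.224, 0.09], [0, 0, 0], 0]
    - [[0.008, -0.224, 0.115], [0, 0, 0], 0]
    - [[0.008, -0.224, 0.128], [0, 0, 0], 0]
    - [[0.008, -0.224, 0.128], [0, 0, 0], 0]

```text
t: 2.3
position: [0.4631, -0.0277, 0.1402]
tcp_rot: [-3.139, 0.113, 0.006]
ft_force: [-0.3, -0.1, 0.0]
opening: -0.0004
```

```bash
python3 - <<'E'
from h import *
for i in range(1):
  s=get_state();print(s['t'],w2b(s['position']),s['ft_force'])
d=snapshot('wrist');cv2.imwrite('pics/w1.png',d['img'])
d=snapshot('scene');cv2.imwrite('pics/s1.png',cv2.resize(d['img'][130:330,200:440],(720,600)))
E
```

```text
2.3 [-0.10662658 -0.07710337  0.14020139] [-0.33470593 -0.07425965  0.01406546]
```

View pics/w1.png

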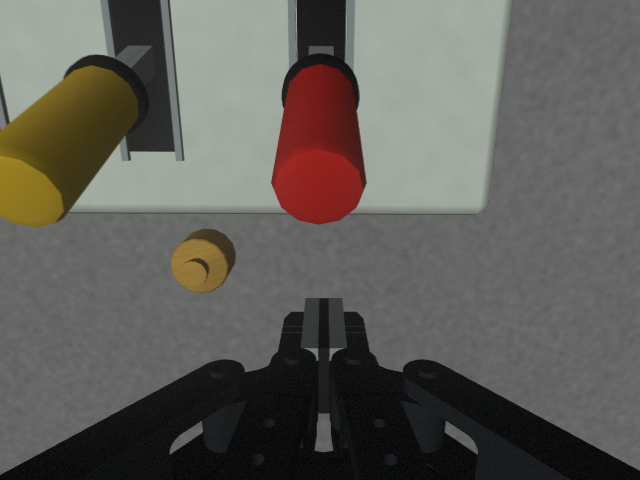

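View pics/s1.png

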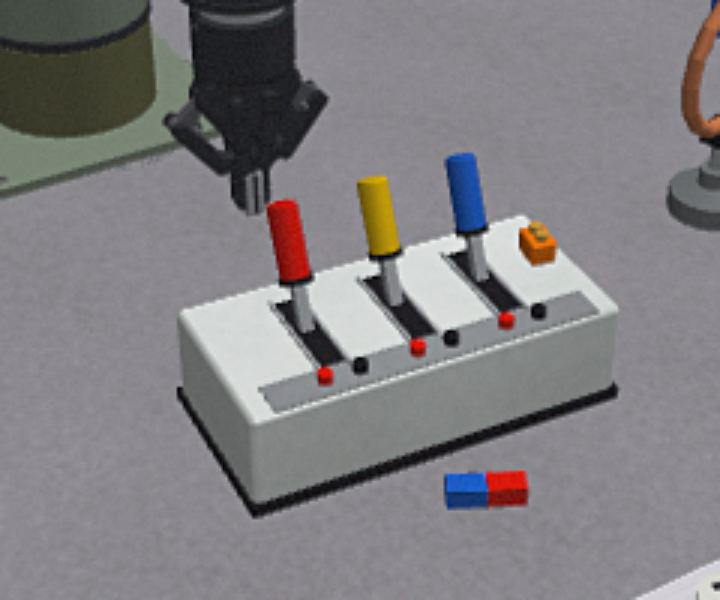

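The fingers (322,320) are shut and in line with the red grip (320,185).

Call:
move_arm:
  targets:
    - [[0.01, 0, 0], [0, 0, 0], 0]
    - [[0.02, 0, 0], [0, 0, 0], 0]
    - [[0.026, 0, 0], [0, 0, 0], 0]
    - [[0.031, 0, 0], [0, 0, 0], 0]
    - [[0.034, 0, 0], [0, 0, 0], 0]
    - [[0.037, 0, 0], [0, 0, 0], 0]
    - [[0.04, 0, 0], [0, 0, 0], 0]
    - [[0.04, 0, 0], [0, 0, 0], 0]

```text
t: 3.07
position: [0.5041, -0.0306, 0.1424]
tcp_rot: [-3.139, 0.113, 0.0]
ft_force: [-2.0, 0.9, 2.1]
opening: -0.0002
```

```bash
cat > s.py <<'E'
from h import *
s=get_state();print(s['t'],w2b(s['position']).round(4),s['ft_force'].round(2))
E
python3 s.py
```

```text
3.0667 [-0.0655 -0.0771  0.1424] [-1.95  0.87  2.08]
```

Call:
move_arm:
  targets:
    - [[0.0015, 0, 0], [0, 0, 0], 0]
    - [[0.003, 0, 0], [0, 0, 0], 0]
    - [[0.0045, 0, 0], [0, 0, 0], 0]

```text
t: 3.32
position: [0.5084, -0.0309, 0.1423]
tcp_rot: [-3.139, 0.113, 0.0]
ft_force: [-3.2, 1.0, 1.3]
opening: 0.0001
```

Call:
move_arm:
  targets:
    - [[0.001, 0, 0], [0, 0, 0], 0]
    - [[0.002, 0, 0], [0, 0, 0], 0]

```text
t: 3.48
position: [0.5104, -0.0311, 0.1424]
tcp_rot: [-3.139, 0.113, 0.0]
ft_force: [-3.9, -0.1, 6.2]
opening: -0.0001
```

```bash
python3 s.py
```

```text
3.4833 [-0.0591 -0.0771  0.1424] [-3.85 -0.07  6.25]
```

Call:
move_arm:
  targets:
    - [[0.0005, 0, 0], [0, 0, 0], 0]
    - [[0.001, 0, 0], [0, 0, 0], 0]

```text
t: 3.65
position: [0.5114, -0.0311, 0.1425]
tcp_rot: [-3.139, 0.113, 0.0]
ft_force: [-5.5, 0.7, 8.3]
opening: -0.0001
```

Call:
move_arm:
  targets:
    - [[-0.004, 0, 0], [0, 0, 0], 0]
    - [[-0.01, 0, 0], [0, 0, 0], 0]
    - [[-0.03, 0, 0], [0, 0, 0], 0]
    - [[-0.05, 0, 0], [0, 0, 0], 0]

```text
t: 3.98
position: [0.4608, -0.0276, 0.1422]
tcp_rot: [3.139, -0.113, 0.001]
ft_force: [1.1, 0.5, -0.2]
opening: -0.0001
```

```bash
python3 - <<'E'
from h import *
s=get_state();print(s['t'],w2b(s['position']).round(4),s['ft_force'].round(2),s['q'].round(2))
T=snapshot('top');S=snapshot('scene')
for c in HS:
    try:
        a=blobs(S,c,(270,170,372,240));b=blobs(T,c,(272,240,360,275))
        X,e=tri([(S,a[0]),(T,b[0])]);print(c,X,w2b(X),e[0],a[0],b[0])
    except Exception as e: print(c,e)
cv2.imwrite('pics/s2.png',cv2.resize(S['img'][130:330,200:440],(720,600)))
E
```

```text
3.9833 [-0.1089 -0.0772  0.1422] [ 1.11  0.55 -0.18] [-0.07  0.7   0.1   2.   -0.15  0.45 -1.5 ]
blue [0.54349999 0.11764813 0.15351615] [-0.0369479   0.07365896  0.15351615] 0.000696897258102339 [354.85306122 193.77142857] [284.48837209 257.98837209]
yellow [0.53795559 0.04288005 0.15404226] [-0.0370468  -0.00131436  0.15404226] 0.000375929587212173 [325.81960784 201.49019608] [313.51898734 259.50632911]
red attempt to get argmax of an empty sequence
```

View pics/s2.png

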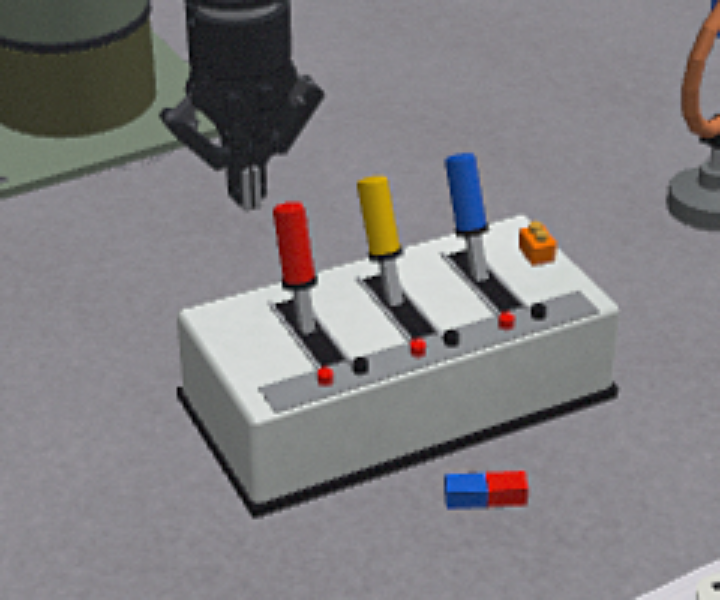

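The red grip moved slightly. The push showed more upward force than forward force, so the lever top was probably catching the underside of the finger knuckle. I'll retry with the tip higher, at z = 0.165.

Call:
move_arm:
  targets:
    - [[0.0, 0, -0.012], [0, 0, 0], 0]
    - [[0.014, 0.001, -0.023], [0, 0, 0], 0]
    - [[0.03, -0.001, -0.023], [0, 0, 0], 0]
    - [[0.04, -0.002, -0.023], [0, 0, 0], 0]
    - [[0.044, -0.002, -0.023], [0, 0, 0], 0]
    - [[0.046, -0.002, -0.023], [0, 0, 0], 0]
    - [[0.048, -0.002, -0.023], [0, 0, 0], 0]

```text
t: 4.67
position: [0.5092, -0.0291, 0.1652]
tcp_rot: [-3.14, 0.113, 0.001]
ft_force: [-0.1, -0.0, 0.1]
opening: -0.0
```

Call:
move_arm:
  targets:
    - [[0.001, 0, 0], [0, 0, 0], 0]
    - [[0.002, 0, 0], [0, 0, 0], 0]

```text
t: 4.83
position: [0.5111, -0.0292, 0.1653]
tcp_rot: [-3.139, 0.113, 0.001]
ft_force: [-3.2, 0.2, 1.3]
opening: -0.0002
```

```bash
python3 s.py
```

```text
4.8333 [-0.0586 -0.0752  0.1653] [-3.16  0.18  1.26]
```

Call:
move_arm:
  targets:
    - [[0.0005, 0, 0], [0, 0, 0], 0]
    - [[0.001, 0, 0], [0, 0, 0], 0]

```text
t: 5.0
position: [0.5121, -0.0293, 0.1653]
tcp_rot: [-3.139, 0.113, 0.001]
ft_force: [-3.8, -0.1, 3.3]
opening: -0.0001
```

Call:
move_arm:
  targets:
    - [[0.0005, 0, 0], [0, 0, 0], 0]
    - [[0.001, 0, 0], [0, 0, 0], 0]

```text
t: 5.17
position: [0.5134, -0.0293, 0.1653]
tcp_rot: [-3.139, 0.113, 0.0]
ft_force: [-4.2, -0.2, 1.9]
opening: -0.0002
```

Call:
move_arm:
  targets:
    - [[0.0005, 0, 0], [0, 0, 0], 0]
    - [[0.001, 0, 0], [0, 0, 0], 0]
    - [[0.0015, 0, 0], [0, 0, 0], 0]

```text
t: 5.42
position: [0.5151, -0.0294, 0.1653]
tcp_rot: [-3.139, 0.113, 0.0]
ft_force: [-3.4, -0.2, 4.1]
opening: 0.0001
```

Call:
move_arm:
  targets:
    - [[0.0005, 0, 0], [0, 0, 0], 0]
    - [[0.001, 0, 0], [0, 0, 0], 0]
    - [[0.0015, 0, 0], [0, 0, 0], 0]

```text
t: 5.67
position: [0.5166, -0.0295, 0.1653]
tcp_rot: [-3.139, 0.113, 0.0]
ft_force: [-3.5, 0.5, 3.1]
opening: 0.0003
```

Call:
move_arm:
  targets:
    - [[0.0007, 0, 0], [0, 0, 0], 0]
    - [[0.0014, 0, 0], [0, 0, 0], 0]
    - [[0.002, 0, 0], [0, 0, 0], 0]

```text
t: 5.92
position: [0.5186, -0.0297, 0.1653]
tcp_rot: [-3.139, 0.113, -0.0]
ft_force: [-2.9, 0.1, 1.6]
opening: -0.0002
```

Call:
move_arm:
  targets:
    - [[0.0007, 0, 0], [0, 0, 0], 0]
    - [[0.0014, 0, 0], [0, 0, 0], 0]
    - [[0.002, 0, 0], [0, 0, 0], 0]

```text
t: 6.17
position: [0.5206, -0.0298, 0.1653]
tcp_rot: [-3.139, 0.113, -0.0]
ft_force: [-3.6, 0.3, 2.0]
opening: -0.0001
```

Call:
move_arm:
  targets:
    - [[0.001, 0, 0], [0, 0, 0], 0]
    - [[0.002, 0, 0], [0, 0, 0], 0]
    - [[0.003, 0, 0], [0, 0, 0], 0]

```text
t: 6.42
position: [0.5236, -0.03, 0.1653]
tcp_rot: [-3.139, 0.113, 0.0]
ft_force: [-3.5, -0.0, 1.7]
opening: -0.0001
```

Red is past any block at 3.5 N, so it is the first lever. I'll push it over.

Call:
move_arm:
  targets:
    - [[0.004, 0, 0], [0, 0, 0], 0]
    - [[0.008, 0, 0], [0, 0, 0], 0]
    - [[0.012, 0, 0], [0, 0, 0], 0]
    - [[0.016, 0, 0], [0, 0, 0], 0]
    - [[0.02, 0, 0], [0, 0, 0], 0]
    - [[0.024, 0, 0], [0, 0, 0], 0]

```text
t: 6.92
position: [0.5478, -0.0318, 0.1653]
tcp_rot: [-3.139, 0.113, 0.0]
ft_force: [-3.4, 0.2, 2.3]
opening: 0.0001
```

Call:
move_arm:
  targets:
    - [[0.004, 0, 0], [0, 0, 0], 0]
    - [[0.008, 0, 0], [0, 0, 0], 0]
    - [[0.012, 0, 0], [0, 0, 0], 0]
    - [[0.016, 0, 0], [0, 0, 0], 0]
    - [[0.02, 0, 0], [0, 0, 0], 0]
    - [[0.024, 0, 0], [0, 0, 0], 0]

```text
t: 7.42
position: [0.5716, -0.0334, 0.1651]
tcp_rot: [-3.139, 0.113, 0.001]
ft_force: [-4.2, 0.8, -1.6]
opening: -0.0
```

Call:
move_arm:
  targets:
    - [[0.002, 0, 0], [0, 0, 0], 0]
    - [[0.004, 0, 0], [0, 0, 0], 0]
    - [[0.006, 0, 0], [0, 0, 0], 0]
    - [[0.008, 0, 0], [0, 0, 0], 0]
    - [[0.01, 0, 0], [0, 0, 0], 0]

```text
t: 7.83
position: [0.5815, -0.0342, 0.1653]
tcp_rot: [-3.139, 0.113, -0.0]
ft_force: [-2.8, 0.9, -0.7]
opening: 0.0004
```

```bash
python3 s.py
```

```text
7.8333 [ 0.012  -0.075   0.1653] [-2.84  0.94 -0.74]
```

Now slowly to the end stop.

Call:
move_arm:
  targets:
    - [[0.0015, 0, 0], [0, 0, 0], 0]
    - [[0.003, 0, 0], [0, 0, 0], 0]
    - [[0.0045, 0, 0], [0, 0, 0], 0]
    - [[0.006, 0, 0], [0, 0, 0], 0]

```text
t: 8.17
position: [0.5875, -0.0346, 0.1653]
tcp_rot: [-3.139, 0.113, -0.0]
ft_force: [-3.7, -0.3, -0.2]
opening: 0.0002
```

Call:
move_arm:
  targets:
    - [[0.001, 0, 0], [0, 0, 0], 0]
    - [[0.002, 0, 0], [0, 0, 0], 0]

```text
t: 8.33
position: [0.5895, -0.0348, 0.1653]
tcp_rot: [-3.139, 0.113, -0.0]
ft_force: [-2.5, 0.3, -1.0]
opening: 0.0001
```

Call:
move_arm:
  targets:
    - [[0.0005, 0, 0], [0, 0, 0], 0]
    - [[0.001, 0, 0], [0, 0, 0], 0]

```text
t: 8.5
position: [0.5899, -0.0348, 0.1652]
tcp_rot: [-3.139, 0.113, 0.002]
ft_force: [-8.5, 1.8, 1.1]
opening: 0.0001
```

```bash
python3 s.py
```

```text
8.5 [ 0.0204 -0.075   0.1652] [-8.55  1.85  1.09]
```

Red is on its end stop, shown by the force step to 8.5 N. I'll back out and move to yellow.

Call:
move_arm:
  targets:
    - [[-0.01, 0, 0], [0, 0, 0], 0]
    - [[-0.04, 0, 0], [0, 0, 0], 0]
    - [[-0.075, 0, 0], [0, 0, 0], 0]
    - [[-0.11, 0, 0], [0, 0, 0], 0]
    - [[-0.135, 0, 0], [0, 0, 0], 0]
    - [[-0.135, -0.035, 0], [0, 0, 0], 0]
    - [[-0.13, -0.065, 0], [0, 0, 0], 0]
    - [[-0.12, -0.075, 0], [0, 0, 0], 0]
    - [[-0.105, -0.075, 0], [0, 0, 0], 0]
    - [[-0.1, -0.075, 0], [0, 0, 0], 0]

```text
t: 9.33
position: [0.498, 0.0478, 0.1655]
tcp_rot: [-3.139, 0.111, -0.004]
ft_force: [0.7, -1.3, -0.8]
opening: 0.0004
```

```bash
python3 s.py;python3 - <<'E'
from h import *
S=snapshot('scene')
cv2.imwrite('pics/s3.png',cv2.resize(S['img'][130:330,200:440],(720,600)))
E
```

```text
9.3333 [-0.0773  0.0007  0.1655] [ 0.69 -1.3  -0.81]
```

View pics/s3.png

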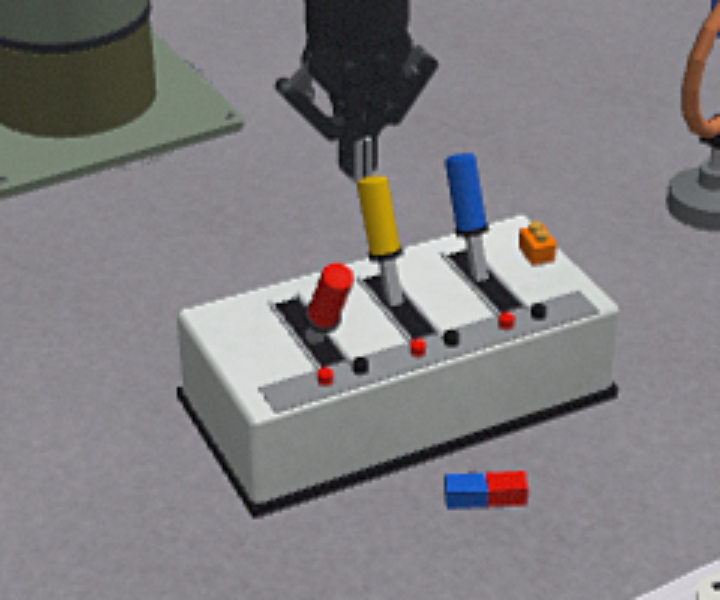

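The red lever is fully over and the fingers are just in front of yellow. I'll try yellow gently.

Call:
move_arm:
  targets:
    - [[0.002, 0, 0], [0, 0, 0], 0]
    - [[0.004, 0, 0], [0, 0, 0], 0]
    - [[0.006, 0, 0], [0, 0, 0], 0]
    - [[0.008, 0, 0], [0, 0, 0], 0]
    - [[0.01, 0, 0], [0, 0, 0], 0]

```text
t: 9.8
position: [0.5055, 0.0462, 0.1653]
tcp_rot: [-3.139, 0.114, 0.002]
ft_force: [-5.0, 0.6, 3.8]
opening: 0.0002
```

Call:
move_arm:
  targets:
    - [[0.001, 0, 0], [0, 0, 0], 0]
    - [[0.002, 0, 0], [0, 0, 0], 0]
    - [[0.003, 0, 0], [0, 0, 0], 0]

```text
t: 10.05
position: [0.5089, 0.0462, 0.1653]
tcp_rot: [-3.139, 0.113, 0.0]
ft_force: [-3.8, -0.5, 4.1]
opening: 0.0001
```

Call:
move_arm:
  targets:
    - [[0.0007, 0, 0], [0, 0, 0], 0]
    - [[0.0015, 0, 0], [0, 0, 0], 0]

```text
t: 10.22
position: [0.5105, 0.0461, 0.1653]
tcp_rot: [-3.139, 0.113, 0.0]
ft_force: [-4.9, -0.3, 3.3]
opening: -0.0
```

Call:
move_arm:
  targets:
    - [[0.0007, 0, 0], [0, 0, 0], 0]
    - [[0.0015, 0, 0], [0, 0, 0], 0]

```text
t: 10.38
position: [0.512, 0.046, 0.1653]
tcp_rot: [-3.139, 0.113, 0.0]
ft_force: [-2.5, 0.3, 2.8]
opening: 0.0
```

Call:
move_arm:
  targets:
    - [[0.0007, 0, 0], [0, 0, 0], 0]
    - [[0.0015, 0, 0], [0, 0, 0], 0]

```text
t: 10.55
position: [0.5135, 0.0459, 0.1653]
tcp_rot: [-3.139, 0.113, 0.0]
ft_force: [-3.7, -0.5, 2.7]
opening: 0.0
```

Call:
move_arm:
  targets:
    - [[0.0007, 0, 0], [0, 0, 0], 0]
    - [[0.0015, 0, 0], [0, 0, 0], 0]

```text
t: 10.72
position: [0.5151, 0.0458, 0.1653]
tcp_rot: [-3.139, 0.113, -0.0]
ft_force: [-3.2, 1.7, 2.8]
opening: 0.0001
```

Call:
move_arm:
  targets:
    - [[0.0005, 0, 0], [0, 0, 0], 0]
    - [[0.001, 0, 0], [0, 0, 0], 0]

```text
t: 10.88
position: [0.516, 0.0457, 0.1653]
tcp_rot: [-3.139, 0.113, 0.0]
ft_force: [-3.8, -1.0, 3.0]
opening: -0.0001
```

Call:
move_arm:
  targets:
    - [[0.0005, 0, 0], [0, 0, 0], 0]
    - [[0.001, 0, 0], [0, 0, 0], 0]

```text
t: 11.05
position: [0.517, 0.0457, 0.1653]
tcp_rot: [-3.139, 0.113, 0.0]
ft_force: [-3.5, 0.3, 4.0]
opening: 0.0001
```

Call:
move_arm:
  targets:
    - [[0.0005, 0, 0], [0, 0, 0], 0]
    - [[0.001, 0, 0], [0, 0, 0], 0]

```text
t: 11.22
position: [0.518, 0.0456, 0.1653]
tcp_rot: [-3.139, 0.113, 0.0]
ft_force: [-3.7, 0.3, 2.2]
opening: 0.0003
```

Call:
move_arm:
  targets:
    - [[0.0005, 0, 0], [0, 0, 0], 0]
    - [[0.001, 0, 0], [0, 0, 0], 0]

```text
t: 11.38
position: [0.519, 0.0455, 0.1653]
tcp_rot: [-3.139, 0.113, -0.0]
ft_force: [-3.8, 0.1, 3.2]
opening: 0.0005
```

Call:
move_arm:
  targets:
    - [[0.0005, 0, 0], [0, 0, 0], 0]
    - [[0.001, 0, 0], [0, 0, 0], 0]

```text
t: 11.55
position: [0.52, 0.0454, 0.1653]
tcp_rot: [-3.139, 0.113, 0.0]
ft_force: [-2.9, 0.1, 2.6]
opening: -0.0001
```

Call:
move_arm:
  targets:
    - [[0.0005, 0, 0], [0, 0, 0], 0]
    - [[0.001, 0, 0], [0, 0, 0], 0]

```text
t: 11.72
position: [0.521, 0.0453, 0.1653]
tcp_rot: [-3.139, 0.113, -0.0]
ft_force: [-2.1, -0.1, 2.4]
opening: -0.0
```

Call:
move_arm:
  targets:
    - [[0.0005, 0, 0], [0, 0, 0], 0]
    - [[0.001, 0, 0], [0, 0, 0], 0]
    - [[0.0015, 0, 0], [0, 0, 0], 0]

```text
t: 11.97
position: [0.5225, 0.0453, 0.1653]
tcp_rot: [-3.139, 0.113, -0.0]
ft_force: [-3.4, -0.4, 2.4]
opening: 0.0003
```

Call:
move_arm:
  targets:
    - [[0.0007, 0, 0], [0, 0, 0], 0]
    - [[0.0014, 0, 0], [0, 0, 0], 0]
    - [[0.002, 0, 0], [0, 0, 0], 0]

```text
t: 12.22
position: [0.5245, 0.0451, 0.1653]
tcp_rot: [-3.139, 0.113, 0.0]
ft_force: [-2.3, -0.7, 3.8]
opening: -0.0002
```

Call:
move_arm:
  targets:
    - [[0.0007, 0, 0], [0, 0, 0], 0]
    - [[0.0014, 0, 0], [0, 0, 0], 0]
    - [[0.002, 0, 0], [0, 0, 0], 0]

```text
t: 12.47
position: [0.5265, 0.045, 0.1653]
tcp_rot: [-3.139, 0.113, 0.0]
ft_force: [-3.2, 0.1, 2.2]
opening: -0.0002
```

Yellow is also past the block range at about 3 N, so it is free and second. I'll push it over.

Call:
move_arm:
  targets:
    - [[0.001, 0, 0], [0, 0, 0], 0]
    - [[0.002, 0, 0], [0, 0, 0], 0]
    - [[0.003, 0, 0], [0, 0, 0], 0]

```text
t: 12.72
position: [0.5296, 0.0447, 0.1653]
tcp_rot: [-3.139, 0.113, -0.0]
ft_force: [-2.2, 0.2, 2.2]
opening: 0.0001
```

Call:
move_arm:
  targets:
    - [[0.004, 0, 0], [0, 0, 0], 0]
    - [[0.008, 0, 0], [0, 0, 0], 0]
    - [[0.012, 0, 0], [0, 0, 0], 0]
    - [[0.016, 0, 0], [0, 0, 0], 0]
    - [[0.02, 0, 0], [0, 0, 0], 0]
    - [[0.024, 0, 0], [0, 0, 0], 0]

```text
t: 13.22
position: [0.5537, 0.043, 0.1653]
tcp_rot: [-3.139, 0.113, 0.0]
ft_force: [-3.7, -1.2, 2.8]
opening: 0.0001
```

Call:
move_arm:
  targets:
    - [[0.004, 0, 0], [0, 0, 0], 0]
    - [[0.008, 0, 0], [0, 0, 0], 0]
    - [[0.012, 0, 0], [0, 0, 0], 0]
    - [[0.016, 0, 0], [0, 0, 0], 0]
    - [[0.02, 0, 0], [0, 0, 0], 0]
    - [[0.024, 0, 0], [0, 0, 0], 0]

```text
t: 13.72
position: [0.5775, 0.0413, 0.1651]
tcp_rot: [-3.139, 0.113, 0.001]
ft_force: [-3.6, 0.6, -2.3]
opening: -0.0002
```

Call:
move_arm:
  targets:
    - [[0.002, 0, 0], [0, 0, 0], 0]
    - [[0.004, 0, 0], [0, 0, 0], 0]
    - [[0.006, 0, 0], [0, 0, 0], 0]
    - [[0.008, 0, 0], [0, 0, 0], 0]
    - [[0.01, 0, 0], [0, 0, 0], 0]

```text
t: 14.13
position: [0.5874, 0.0406, 0.1653]
tcp_rot: [-3.139, 0.113, 0.0]
ft_force: [-3.6, -0.0, -0.1]
opening: -0.0002
```

```bash
python3 s.py
```

```text
14.1333 [0.0125 0.     0.1653] [-3.65 -0.05 -0.08]
```

Call:
move_arm:
  targets:
    - [[0.0015, 0, 0], [0, 0, 0], 0]
    - [[0.003, 0, 0], [0, 0, 0], 0]
    - [[0.0045, 0, 0], [0, 0, 0], 0]
    - [[0.006, 0, 0], [0, 0, 0], 0]

```text
t: 14.47
position: [0.5934, 0.0401, 0.1653]
tcp_rot: [-3.139, 0.113, 0.0]
ft_force: [-3.2, 0.6, -1.1]
opening: 0.0003
```

Call:
move_arm:
  targets:
    - [[0.0007, 0, 0], [0, 0, 0], 0]
    - [[0.0014, 0, 0], [0, 0, 0], 0]

```text
t: 14.63
position: [0.5947, 0.04, 0.1653]
tcp_rot: [-3.139, 0.113, 0.0]
ft_force: [-3.3, -0.2, -0.5]
opening: -0.0002
```

Call:
move_arm:
  targets:
    - [[0.0004, 0, 0], [0, 0, 0], 0]
    - [[0.0008, 0, 0], [0, 0, 0], 0]

```text
t: 14.8
position: [0.5954, 0.04, 0.1653]
tcp_rot: [-3.139, 0.113, 0.0]
ft_force: [-4.8, 0.2, 1.0]
opening: 0.0001
```

```bash
python3 s.py
```

```text
14.8 [ 0.0205 -0.      0.1653] [-4.79  0.17  0.95]
```

Call:
move_arm:
  targets:
    - [[0.0003, 0, 0], [0, 0, 0], 0]
    - [[0.0005, 0, 0], [0, 0, 0], 0]

```text
t: 14.97
position: [0.5956, 0.04, 0.1652]
tcp_rot: [-3.139, 0.113, 0.001]
ft_force: [-6.0, 0.6, 0.5]
opening: -0.0001
```

Call:
move_arm:
  targets:
    - [[-0.01, 0, 0], [0, 0, 0], 0]
    - [[-0.04, 0, 0], [0, 0, 0], 0]
    - [[-0.075, 0, 0], [0, 0, 0], 0]
    - [[-0.11, 0, 0], [0, 0, 0], 0]
    - [[-0.135, 0, 0], [0, 0, 0], 0]
    - [[-0.135, -0.035, 0], [0, 0, 0], 0]
    - [[-0.13, -0.065, 0], [0, 0, 0], 0]
    - [[-0.12, -0.075, 0], [0, 0, 0], 0]
    - [[-0.105, -0.075, 0], [0, 0, 0], 0]
    - [[-0.1, -0.075, 0], [0, 0, 0], 0]

```text
t: 15.8
position: [0.5035, 0.1225, 0.1655]
tcp_rot: [-3.139, 0.112, -0.004]
ft_force: [0.5, 0.3, -0.3]
opening: 0.0002
```

Call:
move_arm:
  targets:
    - [[0.002, 0, 0], [0, 0, 0], 0]
    - [[0.004, 0, 0], [0, 0, 0], 0]
    - [[0.006, 0, 0], [0, 0, 0], 0]
    - [[0.008, 0, 0], [0, 0, 0], 0]
    - [[0.01, 0, 0], [0, 0, 0], 0]

```text
t: 16.22
position: [0.5111, 0.1211, 0.1654]
tcp_rot: [-3.14, 0.114, 0.002]
ft_force: [-4.8, -0.8, 3.8]
opening: -0.0001
```

```bash
python3 s.py;python3 - <<'E'
from h import *
S=snapshot('scene')
cv2.imwrite('pics/s4.png',cv2.resize(S['img'][130:330,200:440],(720,600)))
E
```

```text
16.2167 [-0.0695  0.0747  0.1654] [-4.8  -0.78  3.76]
```

View pics/s4.png

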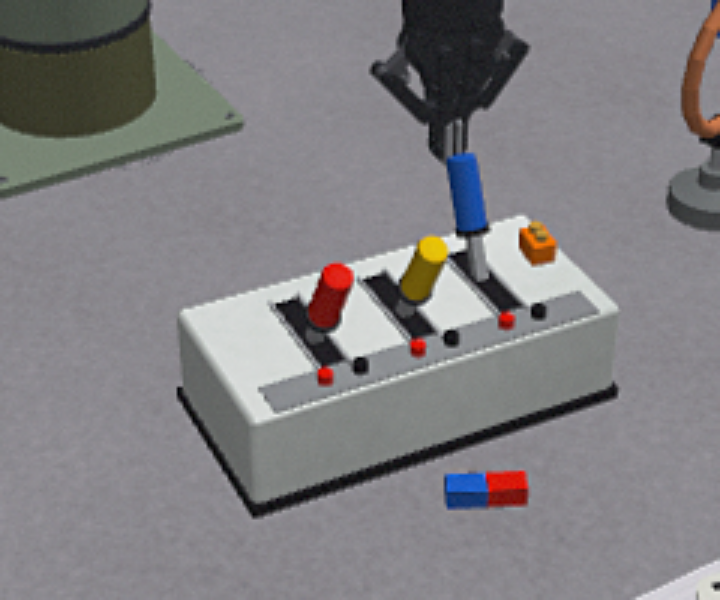

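Red and yellow are both over. Blue should now be free, but I'll still go gently through the block range.

Call:
move_arm:
  targets:
    - [[0.001, 0, 0], [0, 0, 0], 0]
    - [[0.002, 0, 0], [0, 0, 0], 0]
    - [[0.003, 0, 0], [0, 0, 0], 0]
    - [[0.004, 0, 0], [0, 0, 0], 0]

```text
t: 16.6
position: [0.5156, 0.121, 0.1654]
tcp_rot: [-3.139, 0.113, 0.0]
ft_force: [-4.7, -0.8, 3.1]
opening: -0.0002
```

Call:
move_arm:
  targets:
    - [[0.001, 0, 0], [0, 0, 0], 0]
    - [[0.002, 0, 0], [0, 0, 0], 0]

```text
t: 16.77
position: [0.5176, 0.1208, 0.1653]
tcp_rot: [-3.139, 0.113, 0.0]
ft_force: [-3.7, -0.8, 2.2]
opening: -0.0002
```

Call:
move_arm:
  targets:
    - [[0.001, 0, 0], [0, 0, 0], 0]
    - [[0.002, 0, 0], [0, 0, 0], 0]

```text
t: 16.93
position: [0.5197, 0.1206, 0.1653]
tcp_rot: [-3.139, 0.113, -0.0]
ft_force: [-4.1, -0.4, 2.5]
opening: 0.0001
```

Call:
move_arm:
  targets:
    - [[0.001, 0, 0], [0, 0, 0], 0]
    - [[0.002, 0, 0], [0, 0, 0], 0]

```text
t: 17.1
position: [0.5217, 0.1205, 0.1653]
tcp_rot: [-3.139, 0.113, 0.0]
ft_force: [-3.2, -0.6, 3.2]
opening: 0.0002
```

Call:
move_arm:
  targets:
    - [[0.001, 0, 0], [0, 0, 0], 0]
    - [[0.002, 0, 0], [0, 0, 0], 0]

```text
t: 17.27
position: [0.5237, 0.1203, 0.1653]
tcp_rot: [-3.139, 0.113, -0.0]
ft_force: [-3.4, -0.0, 2.8]
opening: 0.0002
```

Call:
move_arm:
  targets:
    - [[0.001, 0, 0], [0, 0, 0], 0]
    - [[0.002, 0, 0], [0, 0, 0], 0]

```text
t: 17.43
position: [0.5257, 0.1202, 0.1653]
tcp_rot: [-3.139, 0.113, -0.0]
ft_force: [-3.3, 0.5, 2.4]
opening: 0.0
```

Call:
move_arm:
  targets:
    - [[0.001, 0, 0], [0, 0, 0], 0]
    - [[0.002, 0, 0], [0, 0, 0], 0]
    - [[0.003, 0, 0], [0, 0, 0], 0]

```text
t: 17.68
position: [0.5287, 0.12, 0.1653]
tcp_rot: [-3.139, 0.113, -0.0]
ft_force: [-2.5, 0.3, 1.8]
opening: 0.0004
```

Call:
move_arm:
  targets:
    - [[0.001, 0, 0], [0, 0, 0], 0]
    - [[0.002, 0, 0], [0, 0, 0], 0]
    - [[0.004, 0, 0], [0, 0, 0], 0]

```text
t: 17.93
position: [0.5326, 0.1197, 0.1653]
tcp_rot: [-3.139, 0.113, 0.0]
ft_force: [-3.4, 0.2, 1.0]
opening: 0.0002
```

Call:
move_arm:
  targets:
    - [[0.004, 0, 0], [0, 0, 0], 0]
    - [[0.008, 0, 0], [0, 0, 0], 0]
    - [[0.012, 0, 0], [0, 0, 0], 0]
    - [[0.016, 0, 0], [0, 0, 0], 0]
    - [[0.02, 0, 0], [0, 0, 0], 0]
    - [[0.024, 0, 0], [0, 0, 0], 0]

```text
t: 18.43
position: [0.5569, 0.1179, 0.1653]
tcp_rot: [-3.14, 0.113, 0.0]
ft_force: [-3.5, 0.1, 2.0]
opening: 0.0
```

Call:
move_arm:
  targets:
    - [[0.004, 0, 0], [0, 0, 0], 0]
    - [[0.008, 0, 0], [0, 0, 0], 0]
    - [[0.012, 0, 0], [0, 0, 0], 0]
    - [[0.016, 0, 0], [0, 0, 0], 0]
    - [[0.02, 0, 0], [0, 0, 0], 0]
    - [[0.024, 0, 0], [0, 0, 0], 0]

```text
t: 18.93
position: [0.5806, 0.1162, 0.1651]
tcp_rot: [-3.14, 0.113, 0.001]
ft_force: [-1.9, 0.3, -1.0]
opening: 0.0004
```

Call:
move_arm:
  targets:
    - [[0.002, 0, 0], [0, 0, 0], 0]
    - [[0.004, 0, 0], [0, 0, 0], 0]
    - [[0.006, 0, 0], [0, 0, 0], 0]
    - [[0.008, 0, 0], [0, 0, 0], 0]
    - [[0.01, 0, 0], [0, 0, 0], 0]

```text
t: 19.35
position: [0.5905, 0.1155, 0.1653]
tcp_rot: [-3.139, 0.113, 0.0]
ft_force: [-2.6, 0.7, -1.0]
opening: 0.0
```

```bash
python3 s.py
```

```text
19.35 [0.0101 0.075  0.1653] [-2.64  0.69 -1.  ]
```

Call:
move_arm:
  targets:
    - [[0.0015, 0, 0], [0, 0, 0], 0]
    - [[0.003, 0, 0], [0, 0, 0], 0]
    - [[0.0045, 0, 0], [0, 0, 0], 0]
    - [[0.006, 0, 0], [0, 0, 0], 0]
    - [[0.0075, 0, 0], [0, 0, 0], 0]
    - [[0.009, 0, 0], [0, 0, 0], 0]

```text
t: 19.85
position: [0.5995, 0.1149, 0.1653]
tcp_rot: [-3.139, 0.113, -0.0]
ft_force: [-2.5, 0.0, 0.5]
opening: 0.0006
```

Call:
move_arm:
  targets:
    - [[0.0004, 0, 0], [0, 0, 0], 0]
    - [[0.0008, 0, 0], [0, 0, 0], 0]

```text
t: 20.02
position: [0.6002, 0.1148, 0.1653]
tcp_rot: [-3.139, 0.113, 0.0]
ft_force: [-1.6, 0.1, -0.2]
opening: -0.0
```

Call:
move_arm:
  targets:
    - [[0.0004, 0, 0], [0, 0, 0], 0]
    - [[0.0008, 0, 0], [0, 0, 0], 0]

```text
t: 20.18
position: [0.601, 0.1148, 0.1653]
tcp_rot: [-3.139, 0.113, 0.0]
ft_force: [-2.5, -0.6, -0.8]
opening: 0.0002
```

```bash
python3 s.py
```

```text
20.1833 [0.0206 0.075  0.1653] [-2.5  -0.59 -0.78]
```

Call:
move_arm:
  targets:
    - [[0.0004, 0, 0], [0, 0, 0], 0]
    - [[0.0008, 0, 0], [0, 0, 0], 0]

```text
t: 20.35
position: [0.6013, 0.1147, 0.1652]
tcp_rot: [-3.14, 0.113, 0.002]
ft_force: [-6.1, 0.2, 0.5]
opening: 0.0001
```

Call:
move_arm:
  targets:
    - [[0.0003, 0, 0], [0, 0, 0], 0]
    - [[0.0006, 0, 0], [0, 0, 0], 0]

```text
t: 20.52
position: [0.6015, 0.1147, 0.1651]
tcp_rot: [3.14, -0.113, -0.003]
ft_force: [-9.5, -0.5, 2.2]
opening: 0.0
```

Blue is on its end stop too. I'll back well clear and check.

Call:
move_arm:
  targets:
    - [[-0.01, 0, 0], [0, 0, 0], 0]
    - [[-0.04, 0, 0], [0, 0, 0], 0]
    - [[-0.075, 0, 0], [0, 0, 0], 0]
    - [[-0.11, 0, 0], [0, 0, 0], 0]
    - [[-0.135, 0, -0.01], [0, 0, 0], 0]
    - [[-0.14, 0, -0.04], [0, 0, 0], 0]
    - [[-0.15, 0, -0.07], [0, 0, 0], 0]
    - [[-0.16, 0, -0.09], [0, 0, 0], 0]
    - [[-0.16, 0, -0.09], [0, 0, 0], 0]
    - [[-0.16, 0, -0.09], [0, 0, 0], 0]

```text
t: 21.35
position: [0.4432, 0.1265, 0.2563]
tcp_rot: [-3.138, 0.112, -0.004]
ft_force: [0.7, 1.1, 0.2]
opening: 0.0001
```

```bash
python3 s.py;python3 - <<'E'
from h import *
S=snapshot('scene');T=snapshot('top')
cv2.imwrite('pics/s5.png',S['img']);cv2.imwrite('pics/t5.png',T['img'])
for c in HS:
    try:
        a=blobs(S,c,(285,195,390,245));b=blobs(T,c,(272,235,360,255))
        X,e=tri([(S,a[0]),(T,b[0])]);w=w2b(X);print(c,w,e[0],'lever',np.arctan2(w[0],w[2]-.075)+.475)
    except Exception as e: print(c,e)
E
```

```text
21.35 [-0.1376  0.0752  0.2563] [0.74 1.09 0.17]
blue [0.02378318 0.07633736 0.14211744] 0.004801138228380198 lever 0.8155462916664111
yellow [0.02318323 0.00209874 0.14225738] 0.003531435385161652 lever 0.806940337437888
red [ 0.02427368 -0.07346857  0.14310878] 0.002513827028242602 lever 0.8173612057718586
```

View pics/s5.png

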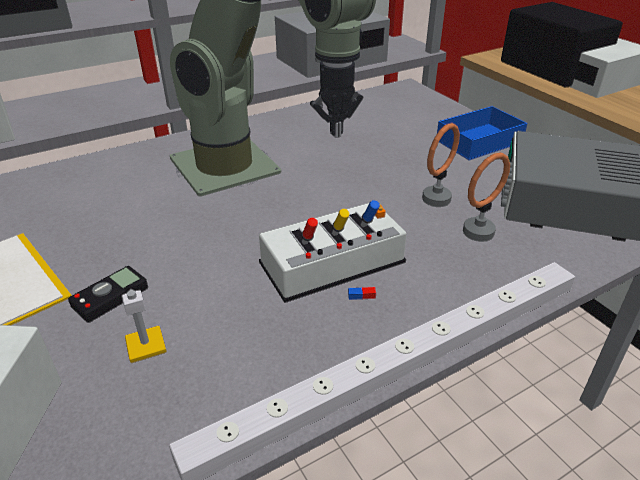

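View pics/t5.png

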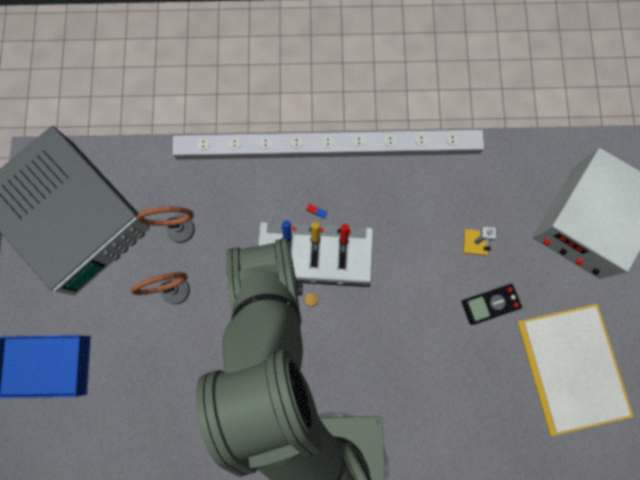

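Red (345,234), yellow (316,232) and blue (287,230) are all over in the top view. My top-view window clipped the grips, so the angles came out low. I'll redo them.

```bash
python3 - <<'E'
from h import *
S=snapshot('scene');T=snapshot('top')
for c in HS:
    a=blobs(S,c,(285,195,390,245));b=blobs(T,c,(275,216,360,255))
    X,e=tri([(S,a[0]),(T,b[0])]);w=w2b(X);print(c,a[1],b[1],w.round(4),e[0].round(4),'lever',np.arctan2(w[0],w[2]-.075)+.475)
print(get_state()['ft_force'])
E
```

```text
blue [363, 200, 16, 22, 193] [283, 221, 7, 19, 114] [0.0379 0.0733 0.1525] 0.0003 lever 0.92980245828381
yellow [334, 209, 15, 21, 204] [311, 223, 8, 20, 128] [ 0.0357 -0.0007  0.1515] 0.0001 lever 0.9117045666720183
red [303, 218, 15, 21, 206] [339, 224, 11, 20, 143] [ 0.0361 -0.0763  0.1519] 0.0001 lever 0.9136041034615275
[-0.18108128  0.5176256   0.39282679]
```

All three measure about 0.91–0.93, which is at the end stop within camera error. The arm is clear and nothing else has moved.

```bash
python3 -c "
from bench import *
print(close_job())"
```

```text
the job is handed in; nothing more can be done
None
```

All three levers are fully over on the far side, and I handed the job in at about 21.5 s of the 61 s allowed. The order that worked was right (red), middle (yellow), left (blue). Each lever was free when I tried it, so I never met a block.

- **Forces:** each lever moved at about 2 to 5 N of forward push. I pushed each until the force rose at the end stop: 8.5 N for red, 6.0 N for yellow and 9.5 N for blue.
- **First touch on red:** with the fingertips low, the push gave 5.5 N forward plus 8.3 N upward, about 10 N in all. I took this to be the lever top catching under the finger knuckle. I backed off and repeated it with the tips 23 mm higher, where it went freely.
- **Lever angles:** the last camera check gave red 0.91, yellow 0.91 and blue 0.93 rad, against 0.80 for thrown and 0.95 for the stop. An earlier check read about 0.81, because my search window cut off part of the grips; I corrected the window and measured again.
- **Rest of the bench:** in the final pictures the coils, meter, post, weight and magnet look unmoved. The adapter also looks in place, though the blue lever partly hides it in one view and the arm covers it in the other. The arm was clear of everything, with the force reading near zero.

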